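# Roll the gauge pin onto the plate's line

### The arm

A 6-joint arm with a two-finger parallel gripper is mounted at the origin on a cart in front of the work surface, level with it; the furniture and walls round the work are solid. World frame = base frame: x ahead of the robot, y to its left, z up, the work surface at z = 0. Lengths are in mm, angles in rad, forces in N, time in s.
With the tool pointing down it reaches from about 275 to 850 mm from the base axis. Payload 19 kg.
Tool frame: the origin (TCP) lies midway between the tips of the shut fingers; the grasp point (between the pads) lies bot.grasp_offset behind it (bot.grasp_offset is the distance from the TCP to the grasp point, in mm); z points along the fingers, y is the line along which they close (so a half turn about z gives the same grasp; the last joint's range is limited). The gripper opens to 85 mm and grips with 20 to 120 N. Pads are 22 mm wide; open, the fingers measure 114 mm over their backs; the gripper's body (76 mm by 85 mm) begins 54 mm behind the grasp point. The pads swing forward as they close: fully open they stand 13 mm farther back than shut.
Start: joints at [-1.468, 0.15, 1.437, -0, 1.554, -0.134], TCP at [134.867, -558.929, 231.267] pointing down, gripper open.
Joint ranges: [-2.8, 2.8], [-0.68, 2.1], [0.12, 2.68], [-1.39, 4.53], [0.16, 2.79], [-2.81, 2.81]. Speed limits (rad/s): [1.89, 1.89, 2.22, 3.01, 3.01, 3.01].

### API

Orientations are given as a unit quaternion [w, x, y, z].
In Python, from workcell import bot gives the robot as it stands.
- The arm moves only by the shell command python3 -m handwheel 'ROWS' [FORCE]. ROWS is text: rows parted by semicolons, each of 7 numbers parted by spaces: the opening, from 0 (shut) to 1 (fully open), then the shift along the world's x, y, z scaled (see below), then the turn, a rotation vector about the world's x, y, z scaled (see below). A call has 1 to 8 rows; each row shifts and turns the commanded pose from where the row before left it; what a row does not reach is not made up. The controller multiplies each number of a shift by 0.04 m and each number of a turn by 45 degrees. A row lasts 1/10 s, in which the tool goes at most 50 mm and 8.59 degrees, less where a joint would pass 70% of its speed; a pose out of reach is approached as far as the arm can. A call with a number of a shift or a turn outside -1 to 1 is refused whole. A call with a gripper value outside its range is refused whole. The fingers move at their own pace and stop on an object; FORCE is the grip in N (left out, the last holds). Time passes only in rows, so rows that do not move let the fingers close. It gives the time, the measured TCP pose, the force, the opening and the grip force at its end, in the units of the state.
- bot.get_state(): the state, without advancing time (a new reading comes with each control period).
- bot.get_image(name): name is "side" or "top" or "wrist"; returns a dict with "color" (400x640x3 uint8, red, green, blue), "depth" (400x640 float32, mm along the optical axis (not along the pixel's ray), 0 where there is no reading), "intrinsics" (3x3 intrinsics, pixels), "k1" (the pictures are not rectified: a ray, as slopes to the right and down, at radius r is drawn at 1 + k1 r^2 times it, then the intrinsics apply), "R" (3x3) and "t" (3): a world point X has camera coordinates R X + t. Camera axes: x right, y down, z forward; pixel columns grow to the right and rows downward; lengths in mm; the calibration is good to about 2 mm. A picture is of the moment at which its call begins.
- bot.finish_job(): hands the job in; it is judged then, once.
The state is a dict: "clock": time; "joints": joint angles; "joint_vel": joint speeds; "effort": joint torques, N m; "tool_pos": TCP position; "eef_rot": TCP orientation; "wrist_force": force on the tool from outside, world axes, zero at the start; "moment": the same for the moment, N m; "opening": finger opening in mm; "gripper_force": force on a finger pad.
Only numpy, scipy, OpenCV 4.12 (cv2) and the standard library are available. Lean on these libraries where they do the work, as an engineer would, in place of code of your own. Each camera call takes 0.05 s, during which the arm holds its last target. There are 200 camera calls.

### The job

Two steel pins lie on the rubber-faced plate, one on each side of the white line. With the fingertips, push the top of the thicker pin sideways so that it rolls (not slides) to the line, and leave it at rest lying centred along the line, ready to be measured. Do not lift or carry the pin, and leave the thin pin and all other loose things where they are.

Things in the scene. Friction and masses are not known exactly. Their poses are not given: they have to be found in the camera images.
- thick_pin: Thicker steel pin, 32 mm in diameter, 90 mm long, 0.45 to 0.7 kg, lying about parallel to the line, 60 to 90 mm from it on either side. Origin mid-length on its axis, 16 mm above the rubber (top: 32 mm). y runs along the pin; x, z turn as it rolls (z up at the start). It stops by itself on the rubber; a fingertip resting on its top rolls it half as far as the fingertip moves.
- line (a point): Middle of the white line, on the plate's rubber face, 12 mm above the bench. y runs along the line, x across it (the way the pins roll), z up. The line is 2 mm wide and 150 mm long, with a 20 mm cross tick at each end.
- plate: Fixed aluminium plate with a black rubber face, 220 mm along its x, 174 mm along its y, flat on the bench; an aluminium strip 8 mm wide and 4 mm higher than the rubber runs along each of the two edges parallel to the line. Origin at the centre of its underside, axes as the line's.
- thin_pin: Thinner plain steel pin, 20 mm in diameter and 75 mm long, lying on the plate on the other side of the line. Must stay where it is. Origin at its centre, y along its axis.
- plug: Small knurled blanking plug, 20 mm in diameter, 22 mm tall, standing on a corner of the plate. Must stay. Origin at the centre of its underside.
- slot_weight: Slotted stainless weight, a disc 47 mm in diameter, 24 mm tall, on the bench beside the plate (right-hand side). Must stay. Origin at the centre of its underside.
- adapter: Steel pipe adapter with hexagonal foot, 27x31x29 mm, standing on the bench beside the plate (right-hand side). Must stay. Origin at the centre of its underside.
- tape_spool: Spool of sealing tape, 52 mm in diameter, 14 mm tall, lying on the bench left of the plate near the front edge. Must stay. Origin at the centre of its underside.
- plug_b: Second small blanking plug, 20 mm in diameter, 22 mm tall, standing on the bench to the left near the front edge. Must stay. Origin at the centre of its underside.

How it is judged:
By the outcome, as a careful person would: the job done as asked, in the order asked, and still so for the second after the job is handed in, with the robot touching nothing.
It also fails if it takes over 64 s, if anything falls off the work surface, if the arm or the gripper's body presses on something with over 40 N, if the wrist force passes 120 N, or if a joint passes its speed limit or range.

## Working session

There is one attempt and no reset: what is moved stays moved. The work goes in short steps, Python scripts to look and compute and a shell command to move; the robot and the scene stay as the last step left them, time stands still between calls to the robot, and variables do not carry over. Pictures are saved under pics/ and viewed, at most 10 in all, crops included, and the job is handed in when it is done.

```bash
mkdir -p pics; ls
cat > h.py <<'E'
import numpy as np, cv2
from workcell import bot
def ray(im,uv):
    K=np.array(im["intrinsics"],float);R=np.array(im["R"]);t=np.array(im["t"]);k=im["k1"]
    d=cv2.undistortPoints(np.array(uv,float).reshape(-1,1,2),K,np.array([k,0,0,0,0],float)).reshape(-1,2)
    return -R.T@t,np.c_[d,np.ones(len(d))]@R
def onplane(im,uv,z):
    c,d=ray(im,uv); return c+d*((z-c[2])/d[:,2])[:,None]
def proj(im,X):
    r,_=cv2.Rodrigues(np.array(im["R"])); return cv2.projectPoints(np.array(X,float).reshape(-1,1,3),r,np.array(im["t"],float),np.array(im["intrinsics"],float),np.array([im["k1"],0,0,0,0],float))[0].reshape(-1,2)
def snap(n,f):
    im=bot.get_image(n); cv2.imwrite("pics/"+f,im["color"][:,:,::-1]); np.save("pics/"+f[:-4]+".npy",im,allow_pickle=True); return im
E
python3 -c "
from h import *
for n in('top','side'):
  im=snap(n,n+'1.png');print(n,-np.array(im['R']).T@im['t'],im['k1'])
s=bot.get_state();print(s['clock'],s['tool_pos'],s['eef_rot'],s['opening'],bot.grasp_offset)"
```

```text
pics
top [ 399.4201469  -185.33138013 1153.05788538] -0.015763990519478445
side [380.4805948  618.30986549 376.77950944] -0.09180684749318688
0.1 [ 134.8434484  -558.74717854  230.76347865] [-5.22924276e-04  9.93001038e-01  1.18104463e-01  2.27952247e-05] 85.47680227440226 18.700000000000003
```

View pics/top1.png

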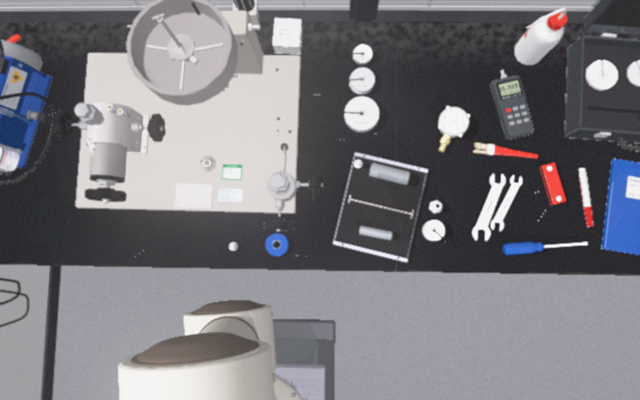

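View pics/side1.png

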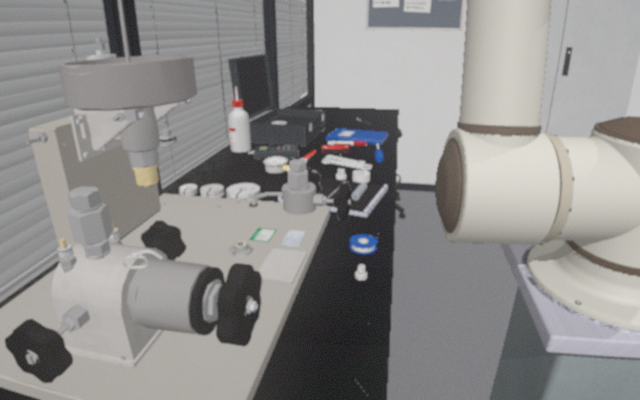

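The top view shows the plate at (380,207), the thick pin at (390,173), the line from (349,200) to (413,215) and the thin pin at (376,233). The side view is mostly blocked by the adjoining objects. I'll get rough positions from the top view, then use the wrist camera for a closer look.

```bash
python3 -c "
from h import *
im=np.load('pics/top1.npy',allow_pickle=True).item()
print(onplane(im,[(349,200),(413,215),(355,154),(428,167),(334,248),(408,261)],12).round(1))
print(onplane(im,[(390,173),(376,233)],28).round(1))
w=snap('wrist','wrist1.png');s=bot.get_state()
c=-np.array(w['R']).T@w['t'];print(c,np.array(w['R'])[2],w['intrinsics'],c-s['tool_pos'],s['joints'])"
```

```text
[[ 530.4 -210.1   12. ]
 [ 497.7 -357.5   12. ]
 [ 638.8 -222.9   12. ]
 [ 610.  -392.4   12. ]
 [ 419.2 -177.1   12. ]
 [ 392.4 -346.    12. ]]
[[ 592.1 -302.8   28. ]
 [ 454.3 -271.7   28. ]]
[ 199.77460173 -543.81790149  374.30897232] [-0.25421608 -0.05907535 -0.96534154] [[326.80049693   0.         321.65884627]
 [  0.         326.80049693 201.27211648]
 [  0.           0.           1.        ]] [ 64.9224104   14.97324798 143.47153361] [-1.46799232e+00  1.50879526e-01  1.43782747e+00 -1.43229047e-05
  1.55377641e+00 -1.33997671e-01]
```

View pics/wrist1.png

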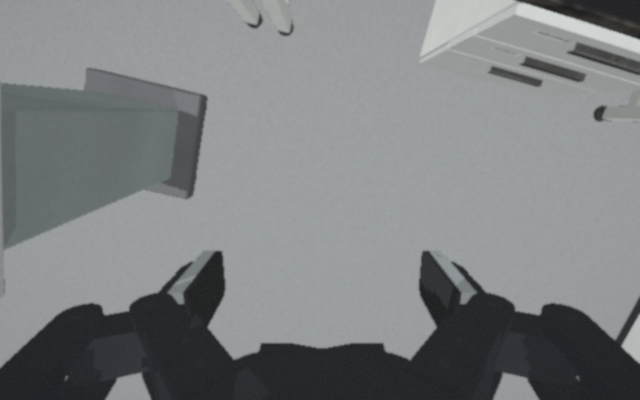

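Fingers open to the sides of the wrist image; only the floor and cart show beneath. I'll move to a viewing pose above the line, yawed to align with the plate.

```bash
R=1
python3 -m handwheel '1 .65 .42 0 0 0 -.036;1 .65 .42 0 0 0 -.036;1 .65 .42 0 0 0 -.036;1 .65 .42 0 0 0 -.036;1 .65 .42 0 0 0 -.036;1 .65 .42 0 0 0 -.036;1 .65 .42 0 0 0 -.036;1 .65 .42 0 0 0 -.036'
python3 -m handwheel '1 .65 .42 0 0 0 -.036;1 .65 .42 0 0 0 -.036;1 .65 .42 0 0 0 -.036;1 .65 .42 0 0 0 -.036;1 .65 .42 0 0 0 -.036;1 .65 .42 0 0 0 -.036;1 .65 .42 0 0 0 -.036;1 .65 .42 0 0 0 -.036'
python3 -m handwheel '.5 0 0 0 0 0 0;.5 0 0 0 0 0 0;.5 0 0 0 0 0 0;.5 0 0 0 0 0 0'
python3 -c "
from h import *
snap('wrist','w2.png')"
```

```text
clock: 0.95
tool_pos: [343.8, -423.6, 231.1]
eef_rot: [-0.0, 1.0, 0.005, -0.0]
wrist_force: [0.4, -0.7, -0.1]
opening: 85.6
gripper_force: 0.0
clock: 1.75
tool_pos: [551.8, -289.2, 231.0]
eef_rot: [-0.0, 0.994, -0.108, -0.0]
wrist_force: [0.8, -0.8, 0.1]
opening: 85.2
gripper_force: 0.0
clock: 2.15
tool_pos: [550.2, -290.7, 231.4]
eef_rot: [0.0, 0.994, -0.108, -0.0]
wrist_force: [-0.5, 0.2, 0.6]
opening: 42.9
gripper_force: 0.0
```

View pics/w2.png

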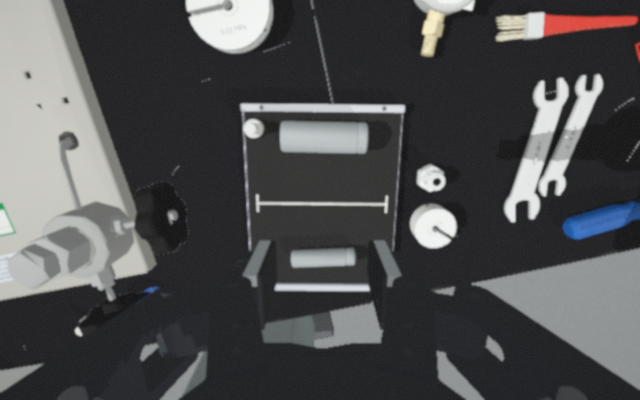

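The wrist view shows the thick pin at cols 280–368, rows 121–154, the line from (258,203) to (387,204), the thin pin at (323,258) and the plug at (254,128).

```bash
cat > meas.py <<'E'
from h import *
import sys
def comp(mask):
    n,l,st,c=cv2.connectedComponentsWithStats(mask.astype(np.uint8)); return l,st,c
def measure(im,zpin=28):
    g=cv2.cvtColor(im["color"],cv2.COLOR_RGB2GRAY)
    D=im["depth"];v,u=np.mgrid[:400,:640]
    c,d=ray(im,np.c_[u.ravel(),v.ravel()]); P=(c+d*D.reshape(-1,1)).reshape(400,640,3)
    f=onplane(im,np.c_[u.ravel(),v.ravel()],12).reshape(400,640,3)
    # region of plate around nominal line
    rel=f[:,:,:2]-[514,-284]; ex=np.array([.976,-.217]);ey=np.array([.217,.976])
    a=rel@ex;b=rel@ey
    return g,P,f,a,b,ex,ey
def line(im,lo=-12,hi=12):
    g,P,f,a,b,ex,ey=measure(im)
    m=(g>110)&(abs(a)<20)&(abs(b)<85)&(abs(P[:,:,2]-12)<9)
    l,st,c=comp(m); i=1+np.argmax(st[1:,4]); 
    box=cv2.minAreaRect(f[:,:,:2][l==i].astype(np.float32)); return box,m,l==i
def pins(im):
    g,P,f,a,b,ex,ey=measure(im)
    m=(P[:,:,2]>25)&(P[:,:,2]<60)&(abs(a)<105)&(abs(b)<80)&(D0(im)>0)&(g>80)
    l,st,c=comp(m); return l,st,P
def D0(im): return im["depth"]
E
python3 -c "
from meas import *
im=np.load('pics/w2.npy',allow_pickle=True).item()
b,m,mm=line(im);print('line',b, mm.sum())
l,st,P=pins(im)
for i in range(1,len(st)):
  if st[i,4]>80:
    q=P[l==i];print(st[i],q.mean(0).round(1),np.percentile(q[:,2],[5,50,95,99]).round(1),cv2.minAreaRect(q[:,:2].astype(np.float32)))
g,Pp,f,*_=measure(im)
for r in (125,135,138,145,150): print(r,g[r,274:290],g[r,355:374])
print(g[114:162,325]); print(g[196:212,300])
"
```

```text
line ((516.7515869140625, -283.0518493652344), (153.56491088867188, 21.587478637695312), 77.21696472167969) 710
[ 280  121   88   33 2693] [ 592.3 -301.7   41.4] [33.5 42.6 45.3 45.9] ((591.2297973632812, -301.483642578125), (88.20169067382812, 32.180789947509766), 76.55757141113281)
[291 249  65  19 992] [ 458.  -271.5   30.9] [26.5 31.5 33.6 34.2] ((456.1882629394531, -271.72174072265625), (73.88549041748047, 19.383073806762695), 80.0970458984375)
125 [ 35  37  31  33  37  69 114 148 160 160 159 158 158 159 157 157] [141 140 138 144 151 151 149 147 145 143 139 125  96  62  46  42  42  38
  39]
135 [ 49  51  53  53  70 122 170 192 197 199 198 199 199 198 198 198] [186 182 180 185 190 192 193 192 191 189 187 176 147 102  60  42  35  41
  38]
138 [ 55  53  50  50  69 122 170 190 196 196 197 197 197 197 197 196] [189 187 184 189 192 194 196 196 194 194 188 175 144  99  57  40  40  38
  38]
145 [ 56  54  55  55  63  93 141 173 185 187 188 189 188 188 188 189] [189 185 186 190 191 193 191 192 192 191 183 160 120  73  46  39  38  40
  40]
150 [ 56  53  57  57  57  61  86 124 147 157 160 163 166 166 165 166] [176 172 172 177 177 176 177 178 177 174 157 123  85  60  51  44  48  48
  52]
[ 52  51  52  50  48  47  51  83 114 134 141 149 154 160 165 170 175 181
 184 188 190 193 196 196 196 196 196 194 193 192 191 191 189 186 183 180
 176 166 142 103  63  59  56  58  53  58  59  54]
[ 56  57  56  58  70 117 177 205 190 134  72  60  55  58  58  57]
```

```bash
python3 -m handwheel '.5 .1525 -.0394 -.55 0 0 -.009;.5 .1525 -.0394 -.55 0 0 0;.5 .1525 -.0394 -.55 0 0 0;.5 .1525 -.0394 -.55 0 0 0;.5 .1525 -.0394 -.55 0 0 0;.5 .1525 -.0394 -.55 0 0 0;.5 .1525 -.0394 -.55 0 0 0;.5 .1525 -.0394 -.55 0 0 0'
python3 -m handwheel '.5 0 0 0 0 0 0;.5 0 0 0 0 0 0;.5 0 0 0 0 0 0'
python3 -c "
from h import *
snap('wrist','w3.png')"
```

```text
clock: 3.0
tool_pos: [599.5, -303.3, 54.6]
eef_rot: [0.0, 0.994, -0.111, 0.0]
wrist_force: [-0.6, 0.2, -0.3]
opening: 42.8
gripper_force: 0.0
clock: 3.3
tool_pos: [599.8, -303.2, 56.9]
eef_rot: [0.0, 0.994, -0.111, 0.001]
wrist_force: [0.4, -0.3, 1.2]
opening: 42.7
gripper_force: 0.0
```

View pics/w3.png

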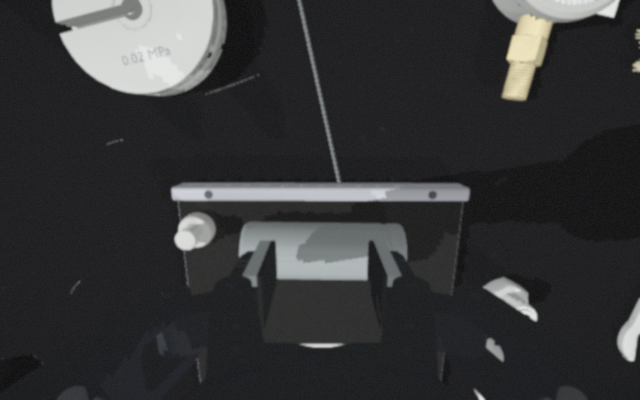

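The fingertips, at about (262,245) and (380,245), straddle the top of the thick pin symmetrically and stay clear of the plug at (195,230). I'll feel downward for contact.

```bash
python3 -m handwheel '.5 0 0 -.1 0 0 0;.5 0 0 0 0 0 0;.5 0 0 0 0 0 0' |egrep 'pos|wrist'
python3 -m handwheel '.5 0 0 -.075 0 0 0;.5 0 0 0 0 0 0;.5 0 0 0 0 0 0' |egrep 'pos|wrist'
python3 -m handwheel '.5 0 0 -.05 0 0 0;.5 0 0 0 0 0 0;.5 0 0 0 0 0 0' |egrep 'pos|wrist'
python3 -m handwheel '.5 0 0 -.05 0 0 0;.5 0 0 0 0 0 0;.5 0 0 0 0 0 0' |egrep 'pos|wrist'
```

```text
tool_pos: [599.6, -302.7, 51.4]
wrist_force: [-0.2, 0.6, -0.3]
tool_pos: [599.6, -302.7, 48.1]
wrist_force: [-0.1, 0.8, 0.2]
tool_pos: [599.6, -302.7, 46.2]
wrist_force: [0.1, 0.3, 0.1]
tool_pos: [599.6, -302.7, 44.2]
wrist_force: [-0.7, 0.3, -1.3]
```

```bash
for i in 1; do python3 -m handwheel '.5 0 0 -.03 0 0 0;.5 0 0 0 0 0 0;.5 0 0 0 0 0 0' |egrep 'pos|wrist'
python3 -m handwheel '.5 0 0 -.03 0 0 0;.5 0 0 0 0 0 0' |egrep 'pos|wrist'
python3 -m handwheel '.5 0 0 -.025 0 0 0;.5 0 0 0 0 0 0' |egrep 'pos|wrist'; done
```

```text
tool_pos: [599.7, -302.7, 43.0]
wrist_force: [0.3, 0.9, -1.1]
tool_pos: [599.8, -302.8, 42.1]
wrist_force: [0.2, -0.1, 1.7]
tool_pos: [600.2, -302.9, 41.7]
wrist_force: [0.8, 0.9, 7.7]
```

```bash
python3 -m handwheel '.5 -.0975 .022 0 0 0 0;.5 -.0975 .022 0 0 0 0;.5 -.0975 .022 0 0 0 0;.5 -.0975 .022 0 0 0 0'|egrep 'pos|wrist'
python3 -m handwheel '.5 -.0975 .022 0 0 0 0;.5 -.0975 .022 0 0 0 0;.5 -.0975 .022 0 0 0 0;.5 -.0975 .022 0 0 0 0;.5 0 0 0 0 0 0;.5 0 0 0 0 0 0'|egrep 'pos|wrist'
python3 -m handwheel '.5 0 0 .3 0 0 0;.5 .15 -.034 .1 0 0 0;.5 .15 -.034 0 0 0 0;.5 0 0 0 0 0 0;.5 0 0 0 0 0 0'|egrep 'clo|pos|wrist'
python3 -c "
from meas import *
im=snap('wrist','w4.png')
t=snap('top','t4.png')
for q in(im,t):
 l,st,P=pins(q)
 for i in range(1,len(st)):
  if st[i,4]>80: q=P[l==i];print(st[i],np.percentile(q[:,2],[50,99]).round(1),cv2.minAreaRect(q[:,:2].astype(np.float32)))"
```

```text
tool_pos: [584.6, -299.3, 41.9]
wrist_force: [0.3, 2.9, 10.1]
tool_pos: [569.0, -295.5, 41.9]
wrist_force: [0.2, 4.6, 10.6]
clock: 6.75
tool_pos: [580.4, -298.3, 56.3]
wrist_force: [0.8, -0.1, -0.6]
[188 191  12  22 167] [30.9 35.9] ((616.0731811523438, -234.50653076171875), (10.811524391174316, 4.264011383056641), 2.875521421432495)
[ 239  216  170   59 7420] [41.6 45.7] ((575.7471313476562, -298.17730712890625), (88.64058685302734, 32.048912048339844), 76.32689666748047)
[368 172  40  20 278] [39.1 45.8] ((571.3645629882812, -296.80963134765625), (90.09512329101562, 23.581344604492188), 76.09861755371094)
```

View pics/w4.png

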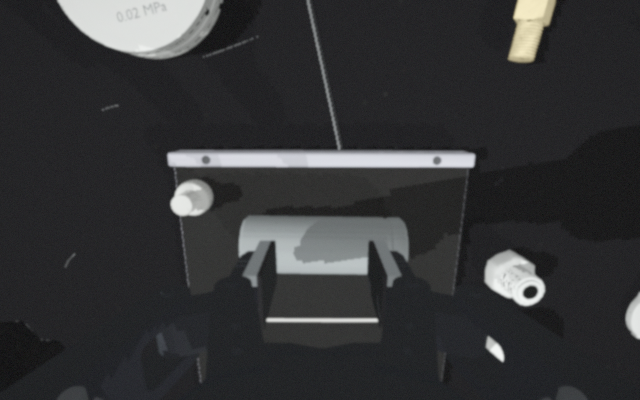

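The pin now spans (239–409, 216–275), with the line visible at row 320. It rolled 15.8 mm for a 32 mm stroke, so there was no slip. I'll run two more strokes with a slight yaw correction.

```bash
python3 -m handwheel '.5 .08 -.04 0 0 0 0;.5 0 0 -.2 0 0 0;.5 0 0 -.15 0 0 0;.5 0 0 -.05 0 0 0;.5 0 0 0 0 0 0'|egrep 'pos|wrist'
python3 -m handwheel '.5 -.0975 .022 0 0 0 .0028;.5 -.0975 .022 0 0 0 .0028;.5 -.0975 .022 0 0 0 .0028;.5 -.0975 .022 0 0 0 .0028;.5 -.0975 .022 0 0 0 .0028;.5 -.0975 .022 0 0 0 .0028;.5 -.0975 .022 0 0 0 .0028;.5 -.0975 .022 0 0 0 .0028'|egrep 'pos|wrist'
python3 -m handwheel '.5 0 0 0 0 0 0;.5 0 0 .3 0 0 0;.5 .195 -.044 .1 0 0 0;.5 .195 -.044 0 0 0 0;.5 0 0 -.2 0 0 0;.5 0 0 -.15 0 0 0;.5 0 0 -.05 0 0 0;.5 0 0 0 0 0 0'|egrep 'pos|wrist'
python3 -m handwheel '.5 -.0975 .022 0 0 0 .0028;.5 -.0975 .022 0 0 0 .0028;.5 -.0975 .022 0 0 0 .0028;.5 -.0975 .022 0 0 0 .0028;.5 -.0975 .022 0 0 0 .0028;.5 -.0975 .022 0 0 0 .0028;.5 -.0975 .022 0 0 0 .0028;.5 -.0975 .022 0 0 0 .0028'|egrep 'pos|wrist'
python3 -m handwheel '.5 0 0 0 0 0 0;.5 0 0 .3 0 0 0;.5 .195 -.044 .1 0 0 0;.5 .195 -.044 0 0 0 0;.5 0 0 0 0 0 0;.5 0 0 0 0 0 0'|egrep 'clo|pos|wrist|rot'
python3 -c "
from meas import *
im=snap('wrist','w5.png')
l,st,P=pins(im)
for i in range(1,len(st)):
  if st[i,4]>80: q=P[l==i];print(st[i],np.percentile(q[:,2],[50,99]).round(1),cv2.minAreaRect(q[:,:2].astype(np.float32)))"
```

```text
tool_pos: [584.4, -300.2, 41.6]
wrist_force: [1.8, 1.7, 11.1]
tool_pos: [553.1, -293.0, 41.8]
wrist_force: [0.8, 3.4, 14.4]
tool_pos: [568.9, -296.6, 41.5]
wrist_force: [2.2, 2.8, 16.9]
tool_pos: [537.5, -289.6, 41.7]
wrist_force: [0.8, 3.7, 18.6]
clock: 10.35
tool_pos: [552.4, -292.8, 56.0]
eef_rot: [-0.0, 0.996, -0.093, -0.001]
wrist_force: [-1.0, 0.4, 0.6]
[184 133  12  23 184] [30.9 36. ] ((615.6895141601562, -234.2607879638672), (4.874258041381836, 11.170928955078125), 81.4793701171875)
[ 237  221  169   60 6922] [41.4 45.7] ((545.901611328125, -291.57220458984375), (88.31024169921875, 30.732223510742188), 78.85647583007812)
```

```bash
cat >> meas.py <<'E'
def fit(Q):
    vx,vy,x,y=cv2.fitLine(Q[:,:2].astype(np.float32),cv2.DIST_HUBER,0,.01,.01).ravel()
    if vy<0: vx,vy=-vx,-vy
    return np.array([vx,vy]),np.array([x,y])
def precise(im):
    g,P,f,a,b,ex,ey=measure(im); g=cv2.GaussianBlur(g,(3,3),0).astype(float)
    bx,m,lm=line(im); vs,us=np.where(lm); L=[];T=[]
    u0,u1=us.min(),us.max()
    ul=np.arange(u0+7,u1-6)
    for u in ul:
        v=vs[us==u]
        if len(v)==0 or len(v)>8: continue
        v=np.arange(v.min()-3,v.max()+4); w=np.clip(g[v,u]-75,0,None); L.append((u,(v*w).sum()/w.sum()))
    Lp=onplane(im,L,12); dl,pl=fit(Lp)
    ends=onplane(im,[(u0,np.interp(u0,*np.array(L).T)),(u1,np.interp(u1,*np.array(L).T))],12)[:,:2]
    ce=ends.mean(0)
    l,st,P=pins(im); i=1+np.argmax(st[1:,4]); pm=l==i; x,y,w,h,_=st[i]; A=[]
    for u in range(x+6,x+w-6):
        col=g[y-6:y+h+6,u]; k=np.where(col>100)[0]
        if len(k)<.8*h: continue
        t,q=k[0],k[-1]
        t=t-(col[t]-100)/(col[t]-col[t-1]); q=q+(col[q]-100)/(col[q]-col[q+1])
        A.append((u,y-6+(t+q)/2))
    Ap=onplane(im,A,28); da,pa=fit(Ap)
    k=np.where(g[y+h//2,x-8:x+w+8]>110)[0]+x-8
    e=onplane(im,[(k[0],y+h/2),(k[-1],y+h/2)],36)[:,:2]
    n=np.array([dl[1],-dl[0]])
    s=(ce-pa)@dl; pc=pa+da*((e.mean(0)-pa)@da)
    deg=lambda d:np.degrees(np.arctan2(d[1],d[0]))
    print('line ends len',np.linalg.norm(ends[0]-ends[1]).round(1),'c',ce.round(1),'ang',deg(dl).round(2),len(L))
    print('pin c',pc.round(1),'len',np.linalg.norm(e[0]-e[1]).round(1),'ang',deg(da).round(2),'n',len(A))
    print('offset across %.2f along %.2f yaw %.2f'%((pc-ce)@n,(pc-ce)@dl,deg(da)-deg(dl)))
E
python3 -m handwheel '.5 0 0 .8 0 0 0;.5 .1 0 .8 0 0 0;.5 .1 0 .8 0 0 0;.5 .1 0 .8 0 0 0;.5 0 0 .8 0 0 0;.5 0 0 0 0 0 0;.5 0 0 0 0 0 0;.5 0 0 0 0 0 0'|egrep 'clo|pos|rot'
python3 -c "
from meas import *
precise(np.load('pics/w2.npy',allow_pickle=True).item())
precise(snap('wrist','w6.png'))
"
```

```text
clock: 11.2
tool_pos: [564.1, -292.8, 215.5]
eef_rot: [-0.001, 0.996, -0.094, -0.001]
line ends len 153.5 c [ 517.  -283.1] ang 77.16 120
pin c [ 591.1 -300.9] len 90.0 ang 76.37 n 76
offset across 76.24 along -0.89 yaw -0.80Traceback (most recent call last):
  File "<string>", line 4, in <module>
    precise(snap('wrist','w6.png'))
    ~~~~~~~^^^^^^^^^^^^^^^^^^^^^^^^
  File "meas.py", line 45, in precise
    t=t-(col[t]-100)/(col[t]-col[t-1]); q=q+(col[q]-100)/(col[q]-col[q+1])
                                                                 ~~~^^^^^
IndexError: index 45 is out of bounds for axis 0 with size 45
```

View pics/w6.png

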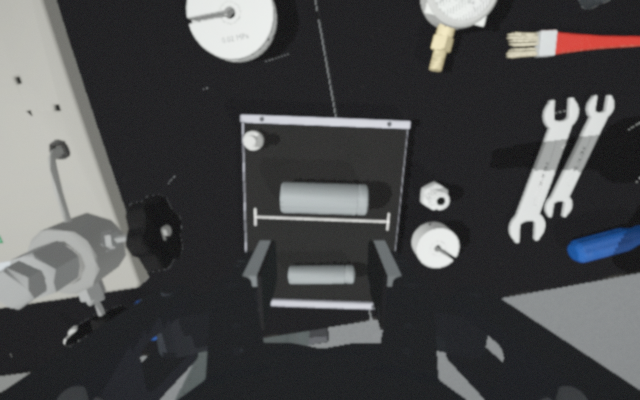

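```bash
sed -i "s/k=np.where(col>100)\[0\]$/lab=cv2.connectedComponents((col>100).astype(np.uint8))[1].ravel(); k=np.where(lab==lab[6+h\/\/2])[0]/" meas.py
python3 -c "
from meas import *
precise(np.load('pics/w6.npy',allow_pickle=True).item())
"
```

```text
line ends len 153.3 c [ 516.9 -283.5] ang 77.06 124
pin c [ 543.5 -289.9] len 90.0 ang 77.49 n 76
offset across 27.41 along -0.31 yaw 0.43
```

The pin, at (324,198), sits 27.4 mm from the line (row 218) with +0.43° of yaw, and the axial offset is about 0.3 mm. Next are a 28 mm and a 20 mm finger stroke with a small reverse yaw, then another measurement.

```bash
python3 -m handwheel '.5 -.115 .01 -.8 0 0 0;.5 -.115 .01 -.8 0 0 0;.5 -.115 .01 -.8 0 0 0;.5 0 0 -.8 0 0 0;.5 0 0 -.8 0 0 0;.5 0 0 -.2 0 0 0;.5 0 0 -.15 0 0 0;.5 0 0 -.04 0 0 0'|egrep 'pos|wrist'
python3 -m handwheel '.5 -.0853 .0196 0 0 0 -.0012;.5 -.0853 .0196 0 0 0 -.0012;.5 -.0853 .0196 0 0 0 -.0012;.5 -.0853 .0196 0 0 0 -.0012;.5 -.0853 .0196 0 0 0 -.0012;.5 -.0853 .0196 0 0 0 -.0012;.5 -.0853 .0196 0 0 0 -.0012;.5 -.0853 .0196 0 0 0 -.0012'|egrep 'pos|wrist'
python3 -m handwheel '.5 0 0 0 0 0 0;.5 0 0 .3 0 0 0;.5 .159 -.036 .1 0 0 0;.5 .158 -.037 0 0 0 0;.5 0 0 -.2 0 0 0;.5 0 0 -.15 0 0 0;.5 0 0 -.05 0 0 0;.5 0 0 0 0 0 0'|egrep 'pos|wrist'
python3 -m handwheel '.5 -.061 .014 0 0 0 -.0012;.5 -.061 .014 0 0 0 -.0012;.5 -.061 .014 0 0 0 -.0012;.5 -.061 .014 0 0 0 -.0012;.5 -.061 .014 0 0 0 -.0012;.5 -.061 .014 0 0 0 -.0012;.5 -.061 .014 0 0 0 -.0012;.5 -.061 .014 0 0 0 -.0012'|egrep 'pos|wrist'
python3 -m handwheel '.5 0 0 0 0 0 0;.5 0 0 .4 0 0 0;.5 .2 0 .8 0 0 0;.5 .2 0 .8 0 0 0;.5 .2 0 .8 0 0 0;.5 .2 0 .8 0 0 0;.5 0 0 .8 0 0 0;.5 0 0 0 0 0 0'|egrep 'pos|wrist'
python3 -m handwheel '.5 0 0 0 0 0 0;.5 0 0 0 0 0 0;.5 0 0 0 0 0 0'|egrep 'clo|pos|rot'
python3 -c "
from meas import *
im=snap('wrist','w7.png')
precise(im)
"
```

```text
tool_pos: [551.2, -292.0, 42.1]
wrist_force: [-0.2, 0.5, 2.1]
tool_pos: [523.2, -285.6, 41.6]
wrist_force: [-1.1, -0.2, 2.4]
tool_pos: [536.8, -288.5, 41.8]
wrist_force: [1.0, 4.0, 15.9]
tool_pos: [517.0, -284.0, 41.8]
wrist_force: [-0.1, 1.9, 15.1]
tool_pos: [549.6, -284.5, 220.8]
wrist_force: [0.8, 0.0, -0.3]
clock: 15.55
tool_pos: [548.1, -283.8, 215.8]
eef_rot: [-0.001, 0.995, -0.101, -0.001]
line ends len 29.8 c [ 530.7 -223.3] ang 77.3 14
pin c [ 523.3 -282.3] len 97.6 ang 77.37 n 76
offset across 5.77 along -59.21 yaw 0.07
```

View pics/w7.png

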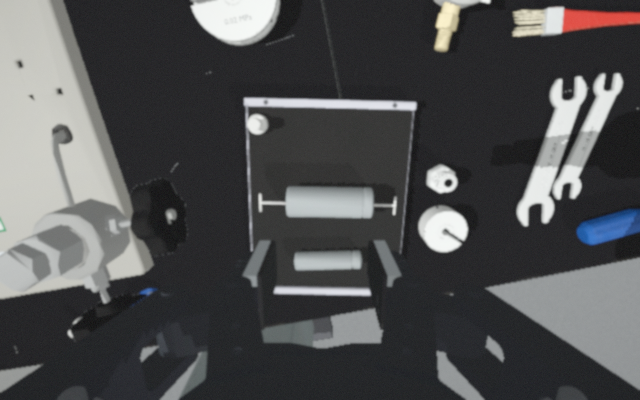

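The pin, at (330,202), lies almost on the line; the line's stubs show at both ends, (262–285) and (375–395), around row 204. I'll fit the line from those stubs.

```bash
cat > m2.py <<'E'
from meas import *
def precise2(im,c0=(516.95,-283.3)):
    g,P,f,a,b,ex,ey=measure(im); g=cv2.GaussianBlur(g,(3,3),0).astype(float)
    rel=f[:,:,:2]-np.array(c0); b=rel@ey; a=rel@ex
    L=[];E=[]
    for lo,hi in((50,72),(-72,-50)):
        reg=(b>lo)&(b<hi)&(abs(a)<7)
        for u in np.unique(np.where(reg)[1]):
            v=np.where(reg[:,u])[0]
            if len(v)<8: continue
            w=np.clip(g[v,u]-85,0,None)
            if w.sum()>0: L.append((u,(v*w).sum()/w.sum()))
    for s in(1,-1):
        reg=(s*b>70)&(s*b<82)&(abs(a)<9)&(abs(a)>3); v,u=np.where(reg); w=np.clip(g[reg]-95,0,None); E.append(((u*w).sum()/w.sum(),(v*w).sum()/w.sum()))
    dl,pl=fit(onplane(im,L,12)); e=onplane(im,E,12)[:,:2]; print('ticks',np.linalg.norm(e[0]-e[1]).round(1),e.round(1).tolist())
    ce=pl+dl*((e.mean(0)-pl)@dl)
    l,st,P=pins(im); cand=[i for i in range(1,len(st)) if st[i,4]>1500]; i=cand[0]; x,y,w,h,_=st[i];A=[];W=[]
    uc=x+w//2
    for u in range(uc-34,uc+34):
        col=g[y-6:y+h+6,u]; lab=cv2.connectedComponents((col>100).astype(np.uint8))[1].ravel(); k=np.where(lab==lab[6+h//2])[0]
        if len(k)<.8*h: continue
        t,q=k[0],k[-1]; t=t-(col[t]-100)/(col[t]-col[t-1]); q=q+(col[q]-100)/(col[q]-col[q+1]); A.append((u,y-6+(t+q)/2)); W.append(q-t)
    da,pa=fit(onplane(im,A,28))
    r=int(y+.3*h); lab=cv2.connectedComponents((g[r]>110).astype(np.uint8))[1].ravel(); k=np.where(lab==lab[uc])[0]
    ee=onplane(im,[(k[0],r),(k[-1],r)],40)[:,:2]
    pc=pa+da*((ee.mean(0)-pa)@da); n=np.array([dl[1],-dl[0]]); deg=lambda d:np.degrees(np.arctan2(d[1],d[0]))
    print('line c',ce.round(2),deg(dl).round(2),len(L),'pin',pc.round(2),'len',np.linalg.norm(ee[0]-ee[1]).round(1),deg(da).round(2),'rows',np.mean(W).round(1))
    print('across %.2f along %.2f yaw %.2f'%((pc-ce)@n,(pc-ce)@dl,deg(da)-deg(dl)))
E
python3 -c "
from m2 import *
for n in('w2','w6','w7'): precise2(np.load('pics/%s.npy'%n,allow_pickle=True).item())"
```

```text
ticks 148.5 [[533.7, -210.8], [500.2, -355.5]]
line c [ 516.94 -283.14] 77.14 37 pin [ 591.03 -301.23] len 87.4 76.38 rows 31.4
across 76.26 along -1.15 yaw -0.76
ticks 148.6 [[533.5, -210.8], [500.6, -355.6]]
line c [ 516.9  -283.16] 77.16 38 pin [ 543.45 -290.11] len 87.3 77.44 rows 30.3
across 27.43 along -0.88 yaw 0.28
ticks 148.4 [[533.9, -211.0], [499.5, -355.4]]
line c [ 516.95 -283.24] 77.13 39 pin [ 522.65 -285.09] len 87.8 77.33 rows 30.6
across 5.97 along -0.54 yaw 0.20
```

Repeat measurements agree: 6.0 mm across and 0.2° of yaw remain. Final stroke is 12 mm with the finger.

```bash
python3 -m handwheel '.5 -.18 -.02 -.8 0 0 0;.5 -.18 -.02 -.8 0 0 0;.5 -.1775 -.015 -.8 0 0 0;.5 0 0 -.8 0 0 0;.5 0 0 -.7 0 0 0;.5 0 0 -.25 0 0 0;.5 0 0 -.15 0 0 0;.5 0 0 -.1 0 0 0'|egrep 'pos|wrist'
python3 -m handwheel '.5 0 0 0 0 0 0;.5 0 0 0 0 0 0'|egrep 'pos|wrist'
```

```text
tool_pos: [527.5, -286.4, 41.8]
wrist_force: [-0.5, 1.4, 19.9]
tool_pos: [527.5, -286.5, 42.4]
wrist_force: [-1.1, -0.7, -0.6]
```

```bash
python3 -m handwheel '.5 0 0 -.025 0 0 0;.5 0 0 0 0 0 0;.5 0 0 0 0 0 0'|egrep 'pos|wrist'
python3 -m handwheel '.5 0 0 -.015 0 0 0;.5 0 0 0 0 0 0;.5 0 0 0 0 0 0'|egrep 'pos|wrist'
```

```text
tool_pos: [528.0, -286.6, 41.9]
wrist_force: [0.7, 1.5, 10.9]
tool_pos: [528.2, -286.7, 41.8]
wrist_force: [0.2, 2.0, 16.0]
```

```bash
python3 -m handwheel '.5 -.0485 .0112 0 0 0 -.0015;.5 -.0485 .0112 0 0 0 -.0015;.5 -.0485 .0112 0 0 0 -.0015;.5 -.0485 .0112 0 0 0 -.0015;.5 -.0485 .0112 0 0 0 -.0015;.5 -.0485 .0112 0 0 0 -.0015;.5 0 0 0 0 0 0;.5 0 0 0 0 0 0'|egrep 'pos|wrist'
python3 -m handwheel '.5 0 0 .1 0 0 0;.5 0 0 .4 0 0 0;.5 .22 0 .8 0 0 0;.5 .22 0 .8 0 0 0;.5 .22 0 .8 0 0 0;.5 .22 0 .8 0 0 0;.5 0 0 .8 0 0 0;.5 0 0 0 0 0 0'|egrep 'wrist'
python3 -m handwheel '.5 0 0 0 0 0 0;.5 0 0 0 0 0 0;.5 0 0 0 0 0 0'|egrep 'clo|pos|rot'
python3 -c "
from m2 import *
im=snap('wrist','w8.png')
precise2(im)
precise2(snap('wrist','w8b.png'))
"
```

```text
tool_pos: [516.5, -284.1, 41.8]
wrist_force: [-0.5, 1.5, 15.7]
wrist_force: [0.4, -1.0, -0.1]
clock: 19.1
tool_pos: [550.2, -283.3, 218.6]
eef_rot: [-0.0, 0.995, -0.105, -0.001]
ticks 148.6 [[533.2, -210.7], [498.2, -355.2]]
line c [ 516.96 -283.25] 77.19 39 pin [ 517.47 -282.6 ] len 90.0 77.38 rows 30.2
across 0.35 along 0.75 yaw 0.18
ticks 148.6 [[533.3, -210.8], [498.2, -355.1]]
line c [ 516.99 -283.23] 77.18 39 pin [ 517.34 -283.13] len 89.0 77.4 rows 30.2
across 0.32 along 0.18 yaw 0.22
```

View pics/w8.png

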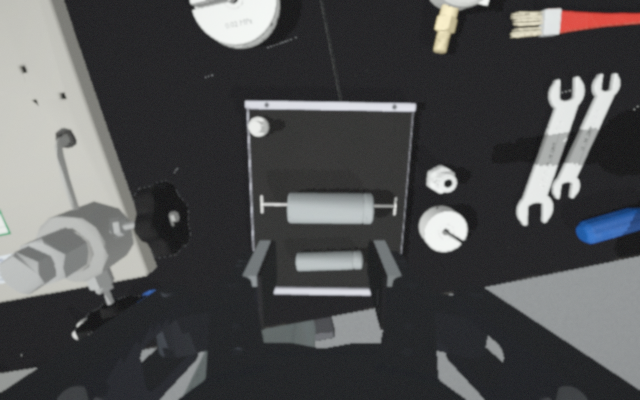

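The pin, at (330,208), lies on the line with equal stubs at both ends. It is about 0.3 mm off across, less than 1 mm off along, and 0.2° off in yaw. The thin pin and the plugs haven't moved, and the arm is clear.

```bash
python3 -c "
from workcell import bot
print(bot.finish_job())"
```

```text
the job is handed in; nothing more can be done
None
```

The thick pin was rolled to the line and left at rest centred on it, about 0.3 mm off across, under 1 mm along and 0.2° in yaw; nothing else was touched, and the job was handed in at about 19 s.

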